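Put the steam cleaner back on heat after blow-down

TASK

The jeweller's steam cleaner has just been blown down. First shut its blow-down valve: swing the lever clockwise, as far as it goes, until it lies square across the pipe. Then bring the heat back: push the heat knob in to free it from Off (do not force it), turn it clockwise to the three-dot mark, leave it clicked in there and let go, without disturbing the things lying round the machine.

Things in the scene. Friction and masses are not known exactly. Their poses are not given: they have to be found in the camera images.
- steamer: Steam cleaner, fixed: bare metal cabinet 280 deep (x), 240 wide (y). Origin under its centre on the bench; x from its front to its back, y to the left, z up. Its front is a panel sloping up at 25 degrees from 100 mm high (front face, x = -140) to 163 mm (x = -4); the flat top behind is 163 high, its brass cap and safety valve 212. A steam nozzle sticks out of the left wall
- dial: Square white dial plate of the heat knob, 104 mm, flat on the panel. Origin at its centre on its face; z square out of the panel (25 degrees off vertical, towards the robot), x up the slope, y left. Black marks 41 mm out: Off, a bar, at the left (+y); then clockwise every 45 degrees one dot, two dots (top, +x), three dots, four dots (right). A gauge 48 across, 13 high, lies 100 mm left of it
- selector (a joint): Angle of the heat knob (rad), clockwise seen from outside: 0 at Off, 0.785 one dot, 1.571 two, 2.356 three, 3.142 four; end stops -0.05 and 3.19. A click holds it at each mark (about 0.14 N m to leave it); past half way it snaps on to the next. At Off a gate stops it at about 0.06 until it is pushed in 5 mm; keep it in to past 0.45; beyond that it turns without pushing
- knob_press (a joint): How far the heat knob is pushed in towards the panel (m), along the dial's z: 0 out, 0.006 fully in. Its spring takes 5 N to start and 9 N fully in; let go, it comes out again
- knob_axis (a point): On the heat knob's axis (the dial's z through the dial's origin), at the top of its grip bar, 35 mm above the dial face when out. The black knob is a round skirt 59 mm across, 8 to 13 mm above the face, carrying a straight grip bar 52 long, 12 wide, 13 to 35 mm above the face; fingertips can press on the skirt on both sides of the bar. Frame turns with the knob: x to the pointer, z outward
- knob_pointer (a point): Pointed end of the grip bar, with a white line; it shows the setting: 32 mm from the knob's axis, 35 mm above the dial face
- valve (a joint): Angle of the blow-down valve's lever (rad): 0 open, the lever in line with the pipe and pointing away from the cabinet; grows clockwise seen from above to 1.571, shut on a hard stop, the lever square across the pipe and pointing to the steamer's front (-x). Starts open or partly open, turns stiffly (0.4 N m), stays where it is left
- valve_hinge (a point): On the vertical axis of the valve lever, at the lever's underside, 92 mm above the bench, 80 mm out from the steamer's right wall (y = -120). The frame turns with the lever, which points along its -y. Below, the brass and copper pipe runs square out of the wall 58 mm above the bench to an elbow 48 mm beyond this axis, where it drops into the bench; its top is 78 mm high at most
- valve_tip (a point): End of the valve lever: 95 mm from its axis, 104 mm above the bench. The last 58 mm of the lever are a straight black rubber grip 19 wide, 10 thick (99 to 109 mm above the bench). Farther than 60 mm from the axis the space under it is free down to the bench
- flux_jar: Bystander: round white plastic jar 52 mm across, 66 mm high, standing in front of the steamer; origin under its centre
- bench_block: Bystander: square steel block 70 x 70 x 22 mm lying in front of the steamer; origin under its centre
- dish: Bystander: white ceramic dish 72 mm across, 22 mm high, on the right of the steamer beyond the valve; origin under its centre
- ring_clamp: Bystander: wooden ring clamp 130 mm long, 32 mm wide, 24 mm high, lying on the left of the steamer; origin under the middle of its body

How it is judged:
By the outcome, as a careful person would: the job done as asked, in the order asked, and still so for the second after the job is handed in, with the robot touching nothing.
It also fails if it takes over 72 s, if anything falls off the work surface, if the arm or the gripper's body presses on something with over 40 N, if the wrist force passes 120 N, or if a joint passes its speed limit or range.

ROBOT

A 6-joint arm with a two-finger parallel gripper is mounted at the origin on the work surface. World frame = base frame: x ahead of the robot, y to its left, z up, the work surface at z = 0. Lengths are in m, angles in rad, forces in N, time in s.
With the tool pointing down it reaches from about 0.375 to 0.75 m from the base axis. Payload 9 kg.
Tool frame: the origin (TCP) lies between the finger pads; the fingertips stand 17 mm ahead of it and the grasp point (between the pads) lies 2 mm behind it; z points along the fingers, y is the line along which they close (so a half turn about z gives the same grasp; the last joint's range is limited). The gripper opens to 85 mm and grips with 20 to 120 N. Pads are 22 mm wide; open, the fingers measure 114 mm over their backs; the gripper's body (76 mm by 85 mm) begins 54 mm behind the grasp point. The pads swing forward as they close: fully open they stand 13 mm farther back than shut.
Start: joints at [1.12, 0.104, 0.097, 1.564, 0, 1.353], TCP at [0.138, 0.584, 0.248] pointing down, gripper open.
Joint ranges: [-2.99, 2.99], [-0.84, 1.86], [-1.1, 1.16], [-1.84, 2.11], [-1.51, 1.56], [-3.14, 3.14]. Speed limits (rad/s): [2.22, 2.22, 2.57, 3.14, 3.14, 3.14].

INTERFACE

Orientations are given as [roll, pitch, yaw] about the fixed x, y, z axes, in that order (R = Rz(yaw) Ry(pitch) Rx(roll)).
In Python, from rig import ctrl gives the robot as it stands. The module is installed in compiled form; this text tells all that it offers.
- The arm moves only by the tool jog_arm, never from a script. Its argument "motion" is one flat list of numbers, 7 for each row, row after row: the turn, a rotation vector about the world's x, y, z in units of 8 degrees (1.0 is 8 degrees), then the shift along the world's x, y, z in units of 50 mm (1.0 is 50 mm), then the closure, from 0 (fully open) to 1 (shut). In form: [wx, wy, wz, tx, ty, tz, jaw, wx, wy, wz, tx, ty, tz, jaw, ...]. A call has 1 to 5 rows; each row shifts and turns the commanded pose from where the row before left it; what a row does not reach is not made up. A row lasts 1/8 s, in which the tool goes at most 62.5 mm and 10.7 degrees, less where a joint would pass 70% of its speed; a pose out of reach is approached as far as the arm can. A call is refused whole if a number of a shift passes 1 or a number of a turn 1, either way. A call with a gripper value outside its range is refused whole. The fingers move at their own pace and stop on an object; "squeeze" is the grip in N (left out, the last holds). Time passes only in rows, so rows that do not move let the fingers close. It gives the time, the measured TCP pose, the force, the opening and the grip force at its end, in the units of the state.
- ctrl.get_state(): the state, without advancing time (a new reading comes with each control period).
- ctrl.capture(name): name is "scene" or "top" or "wrist"; returns the picture (400x640x3 uint8, blue, green, red); there is no depth.
- ctrl.calibration(name): a dict with "K" (3x3 intrinsics, pixels), "T" (4x4, takes a point from camera to world coordinates); the wrist camera has in their place "tool_from_camera" (4x4, takes a point from camera to tool coordinates, whose origin is the TCP and whose axes are the flange's). Camera axes: x right, y down, z forward; pixel columns grow to the right and rows downward; lengths in m; the calibration is good to about 2 mm. The wrist camera is an equidistant fisheye: a pixel r from the principal point sees the ray r / f radians off the axis. A picture is of the moment at which its call begins: read the wrist's pose just before it. calibration takes no time and is no camera call.
- ctrl.finish_job(): hands the job in; it is judged then, once.
Trained networks look in the newest picture that a camera, given by its name, has taken for a name from the list of things; names that differ only in an ending like _2 or _b are one class to them, and where a whole thing is asked for, a point or a joint stands for the part that bears it (a point fixed in the world has none). Each returns a list of dicts, best first, with "conf" (0 to 1); they miss things now and then, are a little off and sometimes report something else, mostly with a low value. They report only what shows in the picture. A call takes as long as a camera call.
- ctrl.find_in(camera, target): "position" ([row, column] in pixels, amid what is visible of it).
- ctrl.mark_of(camera, target): "position" ([row, column] in pixels: a listed point, or the origin of a listed thing).
The state is a dict: "time": time; "joints": joint angles; "joint_velocities": joint speeds; "joint_efforts": joint torques, N m; "ee_pos": TCP position; "tool_rot": TCP orientation; "force": force on the tool from outside, world axes, zero at the start; "wrist_torque": the same for the moment, N m; "gripper_width": opening from 0.0 (shut) to 1.0 (fully open); "grasp_force": force on a finger pad.
Only numpy, scipy, OpenCV 4.12 (cv2) and the standard library are available. Lean on these libraries where they do the work, as an engineer would, in place of code of your own. Each camera call takes 0.05 s, during which the arm holds its last target. There are 200 camera calls.

## Working session

There is one attempt and no reset: what is moved stays moved. The work goes in short steps, Python scripts to look and compute and a tool call to move; the robot and the scene stay as the last step left them, time stands still between calls to the robot, and variables do not carry over. Pictures are saved under pics/ and viewed, at most 10 in all, crops included, and the job is handed in when it is done.

Besides the shell and the picture viewer there is one more tool, called after ">>>" as name(argument=value, ...) on one line, values as JSON. jog_arm: Moves the arm, as the interface text tells. Its arguments: {"type":"object","properties":{"motion":{"type":"array","items":{"type":"number"}},"squeeze":{"type":"number"}},"required":["motion"]}

```bash
mkdir -p pics; cat > h.py <<'E'
import numpy as np, cv2, json
from scipy.spatial.transform import Rotation as R
from rig import ctrl
np.set_printoptions(precision=4,suppress=True)
def ray(cam,px,st=None):
    c=ctrl.calibration(cam);K=np.array(c["K"]);r,q=px
    x=(q-K[0,2])/K[0,0];y=(r-K[1,2])/K[1,1]
    if cam=="wrist":
        t=np.hypot(x,y);d=np.array([np.sin(t)*x/t,np.sin(t)*y/t,np.cos(t)])
        T=np.eye(4);T[:3,:3]=R.from_euler('xyz',st["tool_rot"]).as_matrix();T[:3,3]=st["ee_pos"]
        T=T@np.array(c["tool_from_camera"])
    else:
        d=np.array([x,y,1.]);T=np.array(c["T"])
    d=T[:3,:3]@d;return T[:3,3],d/np.linalg.norm(d)
def onz(cam,px,z,st=None):
    o,d=ray(cam,px,st);return o+d*(z-o[2])/d[2]
def tri(rays):
    A=0;b=0
    for o,d in rays:
        P=np.eye(3)-np.outer(d,d);A=A+P;b=b+P@o
    return np.linalg.solve(A,b)
E
python3 - <<'E'
from h import *
print(ctrl.get_state())
for c in ("scene","top"):
    cv2.imwrite(f"pics/{c}0.png",ctrl.capture(c)); print(c,np.array(ctrl.calibration(c)["T"]))
    for n in ["steamer","dial","knob_axis","knob_pointer","valve_hinge","valve_tip","flux_jar","bench_block","dish","ring_clamp"]:
        print(n,[(np.round(m["position"],1).tolist(),round(m["conf"],2)) for m in ctrl.mark_of(c,n)[:2]])
E
```

```text
{'time': 0.0, 'joints': array([1.1203, 0.1047, 0.0965, 1.5639, 0.    , 1.3531]), 'joint_velocities': array([-0.0007,  0.0011, -0.0015,  0.0019,  0.0008,  0.0011]), 'joint_efforts': array([ -0.0029, -55.6936,  50.3649,   0.017 ,  -0.0005,  -0.    ]), 'ee_pos': array([0.1383, 0.5835, 0.2475]), 'tool_rot': array([-3.1403, -0.0003,  2.9088]), 'force': array([-0.4033,  0.1258, -0.0171]), 'wrist_torque': array([ 0.0723, -0.057 , -0.0229]), 'grasp_force': 0.0, 'gripper_width': 1.0034671085157796}
scene [[ 0.6154  0.5856 -0.5276  1.2457]
 [ 0.7882 -0.4647  0.4036 -0.3487]
 [-0.0089 -0.6642 -0.7475  1.056 ]
 [ 0.      0.      0.      1.    ]]
steamer []
dial [([196.7, 298.3], 0.65)]
knob_axis [([188.8, 296.8], 0.6)]
knob_pointer [([177.8, 309.5], 0.75)]
valve_hinge [([253.0, 240.5], 0.54)]
valve_tip [([271.3, 202.9], 0.93)]
flux_jar [([172.2, 306.8], 0.97)]
bench_block [([201.9, 269.0], 0.81)]
dish [([320.0, 247.3], 0.93)]
ring_clamp [([187.5, 396.6], 0.74), ([199.5, 300.3], 0.3)]
top [[-0.0017 -0.9888  0.1493  0.4595]
 [-1.      0.0031  0.0086  0.1363]
 [-0.009  -0.1493 -0.9888  0.9609]
 [ 0.      0.      0.      1.    ]]
steamer [([173.2, 322.7], 0.81)]
dial [([197.5, 329.8], 0.87), ([173.3, 322.6], 0.25)]
knob_axis [([204.6, 330.0], 0.67)]
knob_pointer [([204.3, 312.5], 0.93), ([263.8, 333.4], 0.72)]
valve_hinge [([189.2, 413.6], 0.73)]
valve_tip [([187.7, 461.2], 0.56)]
flux_jar [([275.8, 264.0], 0.97)]
bench_block [([266.9, 332.4], 0.83)]
dish [([152.3, 431.6], 0.81)]
ring_clamp [([187.1, 202.3], 0.86)]
```

View pics/scene0.png

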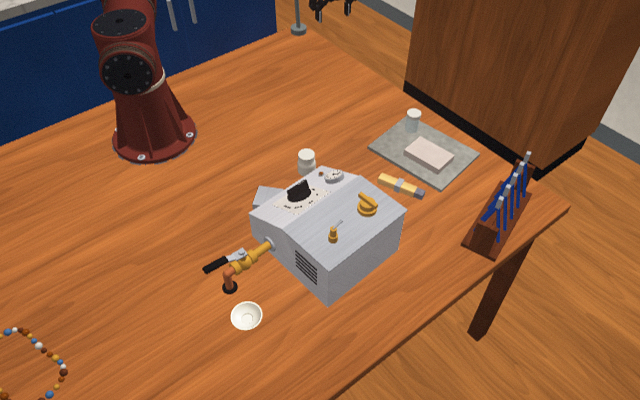

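View pics/top0.png

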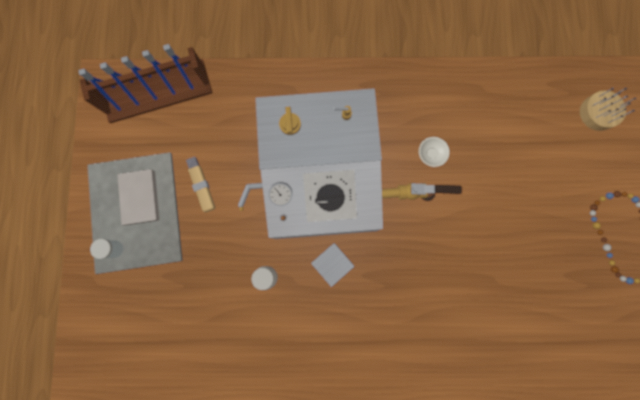

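```bash
python3 - <<'E'
from h import *
S=dict(dial=[196.7,298.3],axis=[188.8,296.8],ptr=[177.8,309.5],hinge=[253,240.5],tip=[271.3,202.9])
T=dict(dial=[197.5,329.8],axis=[204.6,330],ptr=[204.3,312.5],hinge=[189.2,413.6],tip=[187.7,461.2])
for k in S:
    print(k,tri([ray("scene",S[k]),ray("top",T[k])]))
for k,z in dict(hinge=.092,tip=.104).items(): print(k,onz("scene",S[k],z),onz("top",T[k],z))
for k,s,t in [("jar",[172.2,306.8],[275.8,264]),("block",[201.9,269],[266.9,332.4]),("dish",[320,247.3],[152.3,431.6]),("clamp",[187.5,396.6],[187.1,202.3])]:
    print(k,onz("scene",s,0),onz("top",t,0))
print("steamer",onz("top",[173.2,322.7],0))
E
```

```text
dial [0.576  0.125  0.1392]
axis [0.5616 0.1277 0.1522]
ptr [0.5616 0.1637 0.1658]
hinge [ 0.5992 -0.0565  0.0943]
tip [ 0.5999 -0.1524  0.1102]
hinge [ 0.5963 -0.0576  0.092 ] [ 0.6007 -0.0551  0.092 ]
tip [ 0.5947 -0.1522  0.104 ] [ 0.6016 -0.1533  0.104 ]
jar [0.4142 0.2712 0.    ] [0.4139 0.277  0.    ]
block [0.4396 0.1226 0.    ] [0.4339 0.1188 0.    ]
dish [ 0.6997 -0.1181  0.    ] [ 0.7056 -0.1219  0.    ]
clamp [0.6154 0.4293 0.    ] [0.6223 0.4287 0.    ]
steamer [0.6552 0.1407 0.    ]
```

The scene and top views agree. The steamer is at about (0.655, 0.141) with a yaw of about +4°. The lever (scene 271,203; top 188,461) points away from the cabinet, so the valve is open, and the pointer (top 204,312) is at Off on the left. I'll go over the front to the far side of the lever with the fingers shut.

>>> jog_arm(motion=[0,0,0.72,0.56,-0.8,0.1,1,0,0,0.72,0.56,-0.8,0.1,1,0,0,0.72,0.56,-0.8,0.1,1,0,0,0.72,0.56,-0.8,0.1,1,0,0,0.72,0.56,-0.8,0.1,1], squeeze=40)

```text
time: 1.72
ee_pos: [0.2791, 0.3826, 0.2736]
tool_rot: [3.141, 0.001, -2.868]
force: [1.7, 0.2, 0.8]
gripper_width: 0.004
grasp_force: 0.0
```

>>> jog_arm(motion=[0,0,0.72,0.56,-0.8,0,1,0,0,0.72,0.56,-0.8,0,1,0,0,0.72,0.56,-0.8,0,1,0,0,0.72,0.56,-0.8,0,1,0,0,0.72,0.56,-0.8,0,1])

```text
time: 2.35
ee_pos: [0.4192, 0.1824, 0.2736]
tool_rot: [-3.141, 0.001, -2.366]
force: [-0.2, 1.4, -0.3]
gripper_width: -0.003
grasp_force: 0.0
```

>>> jog_arm(motion=[0,0,0.72,0.56,-0.8,0,1,0,0,0.72,0.56,-0.8,0,1,0,0,0.72,0.56,-0.8,0,1,0,0,0.72,0.56,-0.8,0,1,0,0,0.72,0.56,-0.8,0,1])

```text
time: 2.98
ee_pos: [0.5592, -0.0176, 0.2734]
tool_rot: [-3.141, 0.0, -1.863]
force: [-0.3, 0.2, -0.4]
gripper_width: 0.002
grasp_force: 0.0
```

>>> jog_arm(motion=[0,0,0.7,0.61,-0.78,0,1,0,0,0.7,0.61,-0.78,0,1,0,0,0.7,0.61,-0.78,0,1,0,0,0,0,0,0,1])

```text
time: 3.48
ee_pos: [0.6507, -0.136, 0.2706]
tool_rot: [3.139, 0.001, -1.575]
force: [-0.4, 1.2, -0.5]
gripper_width: -0.001
grasp_force: 0.0
```

```bash
python3 - <<'E'
from h import *
st=ctrl.get_state();print(st["ee_pos"],st["tool_rot"],st["force"])
cv2.imwrite("pics/w1.png",ctrl.capture("wrist"))
for n,z in [("valve_hinge",.092),("valve_tip",.104),("dish",0)]:
    for m in ctrl.mark_of("wrist",n)[:2]: print(n,m["conf"],m["position"],onz("wrist",m["position"],z,st))
E
```

```text
[ 0.6507 -0.136   0.2706] [ 3.1386  0.0009 -1.5751] [-0.4347  1.1726 -0.5362]
valve_hinge 0.71 [245.2, 363.5] [ 0.5985 -0.0613  0.092 ]
valve_tip 0.88 [164.8, 377.1] [ 0.5908 -0.1542  0.104 ]
dish 0.74 [176.3, 281.3] [ 0.6966 -0.1173  0.    ]
```

View pics/w1.png

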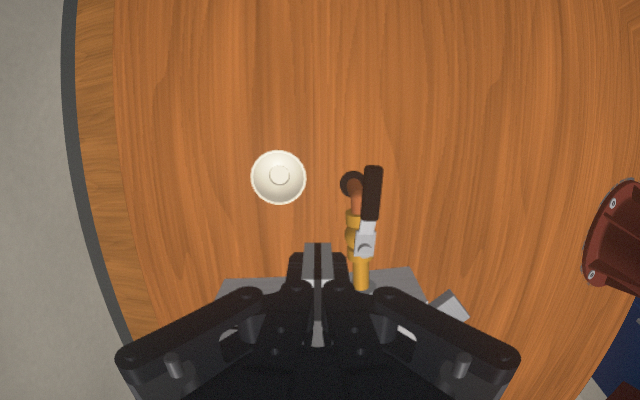

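The wrist view shows the lever at (372,190), just right of the shut fingers (318,260), with the dish to its left at (279,176). The space between them is clear for going down.

>>> jog_arm(motion=[0,0,0,-0.1,0,-0.86,1,0,0,0,-0.1,0,-0.86,1,0,0,0,0,0,-0.86,1,0,0,0,0,0,-0.85,1,0,0,0,0,0,0,1])

```text
time: 4.3
ee_pos: [0.6374, -0.1312, 0.0992]
tool_rot: [3.137, 0.002, -1.572]
force: [-0.3, 0.1, 1.6]
gripper_width: -0.001
grasp_force: 0.0
```

```bash
python3 - <<'E'
from h import *
H=np.array([.5985,-.0580]);psi=np.deg2rad(3.8);prev=None
st=ctrl.get_state();print(st["ee_pos"],st["tool_rot"],st["force"])
prev=st["ee_pos"][:2]
for th in np.deg2rad(np.arange(0,91,7.5)):
    a=-np.pi/2+psi-th;u=np.array([np.cos(a),np.sin(a)]);t=np.array([u[1],-u[0]])
    off=.0095+abs(t[0])*.0145+abs(t[1])*.011
    p=H+.078*u-off*t
    print(round(np.rad2deg(th),1),p,(p-prev)/.05);prev=p
E
```

```text
[ 0.6374 -0.1312  0.0992] [ 3.1366  0.0022 -1.5724] [-0.2852  0.0825  1.597 ]
0.0 [ 0.6283 -0.1342] [-0.1827 -0.0601]
7.5 [ 0.6181 -0.1374] [-0.2044 -0.0648]
15.0 [ 0.6087 -0.1395] [-0.1875 -0.0421]
22.5 [ 0.5988 -0.1405] [-0.1975 -0.0185]
30.0 [ 0.5886 -0.1401] [-0.2045  0.0079]
37.5 [ 0.5782 -0.1382] [-0.2076  0.0365]
45.0 [ 0.5679 -0.1349] [-0.2062  0.0668]
52.5 [ 0.5579 -0.13  ] [-0.1998  0.0978]
60.0 [ 0.5485 -0.1236] [-0.188   0.1286]
67.5 [ 0.54   -0.1157] [-0.1708  0.1582]
75.0 [ 0.5326 -0.1064] [-0.1483  0.1853]
82.5 [ 0.5265 -0.096 ] [-0.1208  0.209 ]
90.0 [ 0.5221 -0.0846] [-0.089   0.2281]
```

>>> jog_arm(motion=[0,0,0,-0.18,-0.06,0,1,0,0,0,-0.2,-0.06,0,1,0,0,0,-0.19,-0.04,0,1,0,0,0,-0.2,-0.02,0,1,0,0,0,-0.2,0.01,0,1])

```text
time: 4.92
ee_pos: [0.5924, -0.142, 0.1037]
tool_rot: [-3.137, -0.0, -1.573]
force: [6.2, 2.0, -0.2]
gripper_width: -0.002
grasp_force: 2.6
```

>>> jog_arm(motion=[0,0,0,-0.21,0.04,0,1,0,0,0,-0.21,0.07,0,1,0,0,0,-0.2,0.1,0,1,0,0,0,-0.19,0.13,0,1,0,0,0,-0.17,0.16,0,1])

```text
time: 5.55
ee_pos: [0.5435, -0.1176, 0.1037]
tool_rot: [-3.137, -0.002, -1.574]
force: [5.5, -2.5, -0.3]
gripper_width: 0.0
grasp_force: 2.5
```

>>> jog_arm(motion=[0,0,0,-0.15,0.18,0,1,0,0,0,-0.06,0.1,0,1,0,0,0,-0.06,0.1,0,1])

```text
time: 5.92
ee_pos: [0.53, -0.0987, 0.1035]
tool_rot: [-3.138, -0.002, -1.574]
force: [4.7, -4.0, -0.0]
gripper_width: -0.002
grasp_force: 2.5
```

>>> jog_arm(motion=[0,0,0,-0.04,0.11,0,1,0,0,0,-0.04,0.11,0,1,0,0,0,-0.01,0.06,0,1,0,0,0,0,0,0,1])

```text
time: 6.42
ee_pos: [0.5253, -0.0851, 0.1033]
tool_rot: [-3.139, -0.003, -1.574]
force: [3.0, -5.6, -0.2]
gripper_width: 0.0
grasp_force: 2.8
```

>>> jog_arm(motion=[0,0,0,0,0.05,0,1,0,0,0,0,0.05,0,1,0,0,0,0,0,0,1])

```text
time: 6.8
ee_pos: [0.5254, -0.0845, 0.1036]
tool_rot: [-3.139, -0.012, -1.577]
force: [0.9, -28.8, -3.2]
gripper_width: -0.001
grasp_force: 14.2
```

>>> jog_arm(motion=[0,0,0,0,0.05,0,1,0,0,0,0,0,0,1])

```text
time: 7.05
ee_pos: [0.5254, -0.0843, 0.1038]
tool_rot: [-3.139, -0.016, -1.579]
force: [-0.2, -40.4, -6.3]
gripper_width: -0.002
grasp_force: 20.0
```

Force rose to 40 N with no further motion, so the lever is on its stop. I'll back off, lift, tilt to the panel normal and look at the knob.

>>> jog_arm(motion=[0,0,0,0,-0.5,0,1,0,0,0,0,-0.5,0.3,1,0,0,0,0,0,0.9,1,0,0,0,0,0,0.9,1,0,0,0,0,0.3,0.9,1])

```text
time: 7.68
ee_pos: [0.5239, -0.1118, 0.254]
tool_rot: [-3.141, -0.001, -1.575]
force: [-0.4, -0.3, -0.4]
gripper_width: 0.002
grasp_force: 0.0
```

>>> jog_arm(motion=[0,-0.8,0.1,-0.1,0.95,0.4,0,0,-0.8,0.1,-0.1,0.95,0.4,0,0,-0.8,0.1,-0.1,0.95,0,0,0,-0.73,0.18,-0.1,0.95,0,0,0,0,0,-0.1,0.95,0,0])

```text
time: 8.3
ee_pos: [0.4977, 0.1273, 0.2925]
tool_rot: [-2.7, -0.012, -1.508]
force: [0.4, -0.1, 0.5]
gripper_width: 0.997
grasp_force: 0.0
```

>>> jog_arm(motion=[0,0,0,0,0.95,0,0,0,0,0,0,0.3,0,0,0,0,0,0,0,0,0])

```text
time: 8.68
ee_pos: [0.4988, 0.1896, 0.2923]
tool_rot: [-2.704, -0.012, -1.506]
force: [-0.9, -1.0, 0.4]
gripper_width: 1.004
grasp_force: 0.0
```

```bash
python3 - <<'E'
from h import *
st=ctrl.get_state();print(st["ee_pos"],st["tool_rot"],st["force"],st["joints"])
cv2.imwrite("pics/w2.png",ctrl.capture("wrist"))
for n in ["valve_hinge","valve_tip","dial","knob_axis","knob_pointer"]:
    for m in ctrl.mark_of("wrist",n)[:2]: print(n,m["conf"],m["position"])
for c in ["top","scene"]:
  ctrl.capture(c)
  for n,z in [("valve_hinge",.092),("valve_tip",.104),("dial",.14),("knob_axis",.172),("knob_pointer",.172)]:
    for m in ctrl.mark_of(c,n)[:1]: print(c,n,m["conf"],m["position"],onz(c,m["position"],z))
E
```

```text
[0.4988 0.1896 0.2923] [-2.7044 -0.0115 -1.5057] [-0.9322 -1.0231  0.3956] [ 0.1415 -0.6347 -0.5173  1.2528 -0.0427 -1.5064]
dial 0.76 [109.2, 316.5]
knob_axis 0.64 [116.5, 320.1]
knob_axis 0.5 [118.7, 464.6]
knob_pointer 0.79 [152.6, 316.8]
top valve_hinge 0.57 [189.1, 413.6] [ 0.6009 -0.0551  0.092 ]
top valve_tip 0.74 [231.6, 422.9] [ 0.509  -0.0687  0.104 ]
top dial 0.92 [197.1, 332.0] [0.5772 0.1213 0.14  ]
top knob_axis 0.97 [201.5, 327.3] [0.5639 0.1311 0.172 ]
top knob_pointer 0.61 [201.6, 311.4] [0.5638 0.1621 0.172 ]
scene valve_hinge 0.52 [252.6, 240.3] [ 0.5951 -0.0573  0.092 ]
scene valve_tip 0.69 [226.6, 217.0] [ 0.5064 -0.0633  0.104 ]
scene dial 0.92 [199.6, 300.1] [0.586  0.1216 0.14  ]
scene knob_axis 0.74 [187.1, 298.3] [0.5756 0.1252 0.172 ]
scene knob_pointer 0.7 [179.3, 307.1] [0.5685 0.1565 0.172 ]
```

View pics/w2.png

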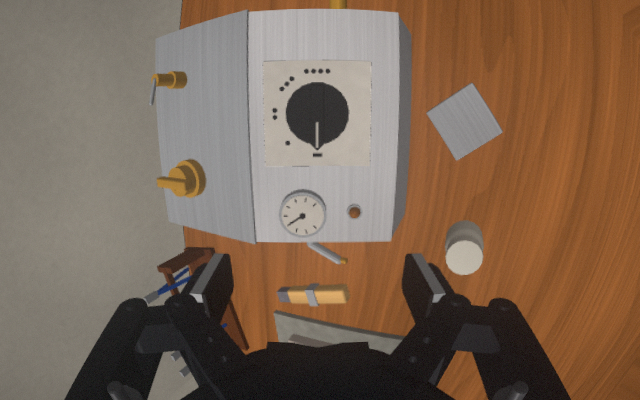

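The knob is clear in the wrist view. The dial plate corners are about (263,60), (371,62), (371,166) and (264,165), the Off bar is at (317,155) and the pointer is on it. I'll fit the dial pose from the corners.

```bash
cat > fit.py <<'E'
from h import *
from scipy.optimize import least_squares
def proj(cam,P,st=None):
    c=ctrl.calibration(cam);K=np.array(c["K"])
    if cam=="wrist":
        T=np.eye(4);T[:3,:3]=R.from_euler('xyz',st["tool_rot"]).as_matrix();T[:3,3]=st["ee_pos"]
        T=T@np.array(c["tool_from_camera"])
    else: T=np.array(c["T"])
    p=(np.atleast_2d(P)-T[:3,3])@T[:3,:3];r=np.hypot(p[:,0],p[:,1])
    s=np.arctan2(r,p[:,2])/r if cam=="wrist" else 1/p[:,2]
    return np.c_[K[1,1]*p[:,1]*s+K[1,2],K[0,0]*p[:,0]*s+K[0,2]]
def dialR(psi): return R.from_euler('zy',[psi,0]).as_matrix()@R.from_euler('y',-np.deg2rad(25)).as_matrix()
E
python3 - <<'E'
from fit import *
st=ctrl.get_state();im=cv2.imread("pics/w2.png")
g=cv2.cvtColor(im,cv2.COLOR_BGR2GRAY)[55:172,258:376]
n,l,s,c=cv2.connectedComponentsWithStats((g<90).astype(np.uint8))
for i in range(1,n):
    if s[i,4]>4: print(s[i,4],c[i][::-1]+[55,258])
cor=np.array([[60,263.],[62,371],[166,371],[165,264]])  # row,col ; up-slope is image left, left(+y) is image bottom
cor=cv2.cornerSubPix(cv2.cvtColor(im,cv2.COLOR_BGR2GRAY),cor[:,::-1].astype(np.float32).copy(),(4,4),(-1,-1),(3,50,.01))[:,::-1]
print(cor)
L=np.array([[1,-1,0],[-1,-1,0],[-1,1,0],[1,1,0]])*.052
def f(v):
    P=v[:3]+L@dialR(v[3]).T
    return (proj("wrist",P,st)-cor).ravel()
r=least_squares(f,[.576,.125,.14,.06]);print(r.x,np.rad2deg(r.x[3]),f(r.x))
v=r.x;D=dialR(v[3])
for c,m in [("top",[[197.1,332],[201.5,327.3]]),("scene",[[199.6,300.1],[187.1,298.3]])]:
    print(c,proj(c,np.array([v[:3],v[:3]+.035*D[:,2]])).ravel(),m)
E
```

```text
12 [ 70.75   305.6667]
12 [ 70.75 313.  ]
14 [ 70.5    320.2857]
14 [ 70.5    327.2857]
13 [ 78.3846 291.3846]
11 [ 83.4545 286.3636]
2954 [112.5995 316.7573]
13 [ 88.3846 281.6154]
11 [109.9091 274.3636]
11 [117.     274.4545]
12 [142.5 287.5]
18 [154.5 317. ]
[[ 61.4664 262.3623]
 [ 64.6391 370.7272]
 [166.     371.    ]
 [161.8316 265.3946]]
[0.5788 0.1242 0.1298 0.0575] 3.2968227882756804 [-0.1193  2.125  -2.2655  0.5264 -0.4745 -2.8473  2.7845  0.237 ]
top [197.0251 330.4968 202.1492 331.1887] [[197.1, 332], [201.5, 327.3]]
scene [200.1339 299.2415 187.6563 294.7942] [[199.6, 300.1], [187.1, 298.3]]
```

```bash
python3 - <<'E'
from fit import *
st=ctrl.get_state()
a=np.deg2rad([0,45,90,135,180]);L=.041*np.c_[np.sin(a),np.cos(a),0*a]
m=np.array([[154.5,317],[142.5,287.5],[113.45,274.4],[83.4,286.45],[70.63,316.6]])
def f(v,w=.3): 
    return np.r_[(proj("wrist",v[:3]+L@dialR(v[3]).T,st)-m).ravel(),w*(proj("top",v[:3])-[197.2,331]).ravel(),w*(proj("scene",v[:3])-[199,299.5]).ravel()]
for w in (0,.3):
    r=least_squares(f,[.576,.125,.14,.06],kwargs=dict(w=w));v=r.x;print(v[:3],np.rad2deg(v[3]),f(v,w))
D=dialR(v[3]);n=D[:,2]
print("n",n,"axis top",v[:3]+.035*n)
Rt=np.c_[-D[:,1],-D[:,0],-n];Rc=R.from_euler('xyz',st["tool_rot"]).as_matrix()
print("turn units",R.from_matrix(Rt@Rc.T).as_rotvec()/np.deg2rad(8))
for h in (.10,.052+.005,.030):
    p=v[:3]+h*n;print(h,p,(p-st["ee_pos"])/.05)
print("per -8deg rot", -n)
E
```

```text
[0.5773 0.1237 0.1342] 4.196452978829195 [-0.104   0.0808  0.1058 -0.1421 -0.0506  0.0631  0.0143 -0.0536  0.0358
  0.0511  0.     -0.     -0.     -0.    ]
[0.5775 0.1237 0.134 ] 4.195181852630127 [-0.1415  0.0559  0.0788 -0.1392 -0.0506  0.0789  0.0429 -0.0485  0.0766
  0.0275  0.0516 -0.0755 -0.0773 -0.2371]
n [-0.4215 -0.0309  0.9063] axis top [0.5627 0.1227 0.1657]
turn units [0.0807 0.0081 0.0719]
0.1 [0.5353 0.1207 0.2246] [ 0.7184 -1.3648 -1.3449]
0.056999999999999995 [0.5534 0.122  0.1856] [ 1.0808 -1.3382 -2.1243]
0.03 [0.5648 0.1228 0.1611] [ 1.3084 -1.3215 -2.6137]
per -8deg rot [ 0.4215  0.0309 -0.9063]
```

The fit is good (0.1 px residual): dial centre (0.5774, 0.1237, 0.134), yaw 4.2°. I'll approach along its normal.

>>> jog_arm(motion=[0.04,0,0.04,0.36,-0.68,-0.67,0,0.04,0,0.03,0.36,-0.68,-0.67,0,0,0,0,0,0,0,0])

```text
time: 9.95
ee_pos: [0.5347, 0.1189, 0.2212]
tool_rot: [-2.709, 0.0, -1.501]
force: [-0.6, -0.8, -0.0]
gripper_width: 1.005
grasp_force: 0.0
```

```bash
cat > rel.py <<'E'
from fit import *
C=np.array([.5774,.1237,.134]);D=dialR(np.deg2rad(4.2));n=D[:,2]
def rel():
    st=ctrl.get_state();d=D.T@(st["ee_pos"]-C)
    Rc=R.from_euler('xyz',st["tool_rot"]).as_matrix();Q=D.T@Rc
    print("t",round(st["time"],2),"tool in dial xyz mm",d*1e3,"tilt z",Q[:,2],"cw deg",np.rad2deg(np.arctan2(Q[0,0],-Q[1,0])),"F dial",D.T@st["force"],"M",D.T@st["wrist_torque"],"w",st["gripper_width"],st["grasp_force"],"j6",st["joints"][5])
    return st,d,Q
E
python3 -c "
from rel import *
rel()"
```

```text
t 9.95 tool in dial xyz mm [-2.0826 -1.6831 97.2308] tilt z [-0.0037 -0.0014 -1.    ] cw deg -0.19079939985815286 F dial [-0.5832 -0.7137  0.2182] M [-0.0454  0.4298 -0.007 ] w 1.0048036197637373 0.0 j6 -1.6762094029880592
```

>>> jog_arm(motion=[0,0,0,0.22,0.04,-0.4,0,0,0,0,0.2,0.02,-0.4,0,0,0,0,0.11,0.01,-0.24,0,0,0,0,0,0,0,0])

```text
time: 10.45
ee_pos: [0.5616, 0.1249, 0.1724]
tool_rot: [-2.705, 0.0, -1.497]
force: [-0.8, -0.0, 0.5]
gripper_width: 0.999
grasp_force: 0.0
```

```bash
python3 -c "
from rel import *
st,d,Q=rel()
print(D@(np.array([0,0,.033])-d)/.05)
cv2.imwrite('pics/w3.png',ctrl.capture('wrist'))"
```

```text
t 10.45 tool in dial xyz mm [ 2.      2.3239 41.4525] tilt z [ 0.      0.0001 -1.    ] cw deg 0.01023214213428384 F dial [-0.4817  0.053   0.7998] M [-0.0008  0.4091 -0.0123] w 0.998968844296004 0.0 j6 -1.6655946273178537
[ 0.0385 -0.0438 -0.1701]
```

View pics/w3.png

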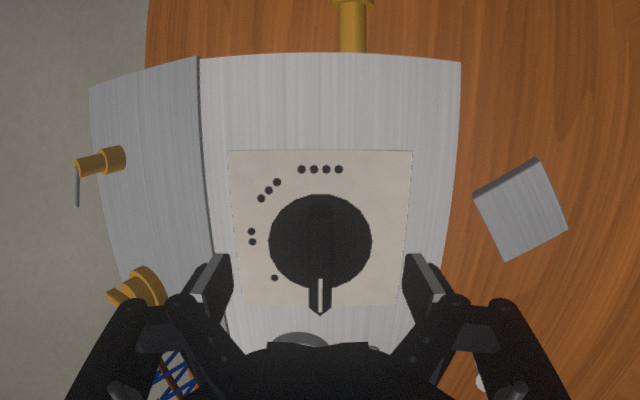

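The knob (320,242) lies midway between the open fingers, with the pointer at the Off position. I'll refit the dial with this closer view.

```bash
python3 - <<'E'
from rel import *
st=ctrl.get_state();g=cv2.cvtColor(cv2.imread("pics/w3.png"),cv2.COLOR_BGR2GRAY)
n_,l,s,c=cv2.connectedComponentsWithStats((g<100).astype(np.uint8))
B=[c[i][::-1] for i in range(1,n_) if 15<s[i,4]<120 and 155<c[i][1]<285 and 235<c[i][0]<400]
print(np.array(B))
B=np.array(B)
four=B[B[:,0]<175].mean(0);three=B[(B[:,0]>178)&(B[:,0]<205)].mean(0);two=B[(B[:,0]>225)&(B[:,0]<247)].mean(0);one=B[B[:,0]>265].mean(0)
m=np.array([one,two,three,four]);print(m)
a=np.deg2rad([45,90,135,180]);L=.041*np.c_[np.sin(a),np.cos(a),0*a]
f=lambda v:(proj("wrist",v[:3]+L@dialR(v[3]).T,st)-m).ravel()
r=least_squares(f,[.577,.124,.134,.073]);print(r.x,np.rad2deg(r.x[3]),r.fun)
E
```

```text
[[168.86   301.14  ]
 [169.     313.5   ]
 [168.7647 325.9608]
 [168.8113 338.434 ]
 [181.5    276.5   ]
 [189.8478 268.4348]
 [197.7708 260.75  ]
 [230.95   251.075 ]
 [241.3421 252.0263]
 [277.3143 274.0857]]
[[277.3143 274.0857]
 [236.1461 251.5507]
 [189.7062 268.5616]
 [168.859  319.7587]]
[0.5773 0.1246 0.1359 0.0739] 4.232958837979053 [-0.0019 -0.0354 -0.0352  0.0278  0.0965 -0.0135 -0.0605  0.0194]
```

>>> jog_arm(motion=[0,0,0,0.04,-0.03,-0.13,0,0,0,0,0,0,0,0.5,0,0,0,0,0,0,0.75], squeeze=50)

```text
time: 10.88
ee_pos: [0.564, 0.1228, 0.1666]
tool_rot: [-2.704, -0.0, -1.498]
force: [0.6, 0.0, 0.5]
gripper_width: 0.603
grasp_force: 0.0
```

```bash
sed -i 's/\.5774,\.1237,\.134\b/.5773,.1246,.1359/' rel.py; python3 -c "
from rel import *
st,d,Q=rel()
print(D@(np.array([0,0,.033])-d)/.05)"
```

```text
t 10.88 tool in dial xyz mm [ 0.8145 -0.8189 33.521 ] tilt z [ 0.0015 -0.0004 -1.    ] cw deg -0.02406392808374327 F dial [0.7245 0.0062 0.1588] M [-0.046   0.4587  0.0035] w 0.6028768322696443 0.0 j6 -1.6688184585381018
[-0.0115  0.0156 -0.0163]
```

>>> jog_arm(motion=[0,0,0,-0.01,0.02,-0.01,0.8,0,0,0,0,0,0,1,0,0,0,0,0,0,1,0,0,0,0,0,0,1,0,0,0,0,0,0,1])

```text
time: 11.5
ee_pos: [0.5632, 0.1239, 0.1658]
tool_rot: [-2.705, -0.0, -1.498]
force: [-5.3, -0.1, 4.0]
gripper_width: 0.124
grasp_force: 53.9
```

```bash
python3 -c "
from rel import *
st,d,Q=rel()"
```

```text
t 11.5 tool in dial xyz mm [-0.1425  0.3213 33.0186] tilt z [ 0.0007 -0.0003 -1.    ] cw deg -0.01520166269308106 F dial [-3.0918  0.2566  5.8657] M [0.0328 1.0823 0.0392] w 0.12421790404156696 53.87161374092102 j6 -1.666855714662748
```

>>> jog_arm(motion=[0,0,0,0.03,0,-0.06,1,0,0,0,0.03,0,-0.06,1,0,0,0,0,0,0,1])

```text
time: 11.88
ee_pos: [0.5659, 0.1241, 0.1605]
tool_rot: [-2.705, -0.0, -1.498]
force: [-16.3, -0.6, 12.1]
gripper_width: 0.124
grasp_force: 55.6
```

```bash
python3 -c "
from rel import *
st,d,Q=rel()"
```

```text
t 11.88 tool in dial xyz mm [ 0.0118  0.3458 27.1285] tilt z [ 0.0003 -0.0001 -1.    ] cw deg -0.00015470480561132591 F dial [-9.6921  0.5946 17.8403] M [0.1863 2.3305 0.0125] w 0.12389921070515574 55.61017692089081 j6 -1.6666130356739617
```

>>> jog_arm(motion=[0.21,0.015,-0.45,0,0,0,1,0.21,0.015,-0.45,0,0,0,1,0.42,0.03,-0.91,0,0,0,1,0,0,0,0,0,0,1])

```text
time: 12.38
ee_pos: [0.5659, 0.1241, 0.1605]
tool_rot: [-2.72, 0.117, -1.753]
force: [-15.2, 0.1, 11.7]
gripper_width: 0.124
grasp_force: 55.6
```

```bash
python3 -c "
from rel import *
st,d,Q=rel()"
```

```text
t 12.38 tool in dial xyz mm [ 0.0186  0.3254 27.1488] tilt z [ 0.0005 -0.0007 -1.    ] cw deg -16.08254334946466 F dial [-8.7775  1.1992 17.0425] M [0.1403 2.3396 0.006 ] w 0.12390780532367246 55.63817024230957 j6 -1.385600530316953
```

>>> jog_arm(motion=[0.3,0.02,-0.64,0,0,0,1,0.3,0.02,-0.64,0,0,0,1,0.21,0.015,-0.45,0,0,0,1,0,0,0,0,0,0,1])

```text
time: 12.88
ee_pos: [0.5659, 0.1241, 0.1605]
tool_rot: [-2.762, 0.222, -2.001]
force: [-15.8, -0.1, 11.9]
gripper_width: 0.127
grasp_force: 55.7
```

```bash
python3 -c "
from rel import *
st,d,Q=rel()"
```

```text
t 12.88 tool in dial xyz mm [ 0.0376  0.334  27.1638] tilt z [ 0.0009 -0.0004 -1.    ] cw deg -31.31981340696726 F dial [-9.2618  1.0235 17.4123] M [ 0.2183  2.4119 -0.0372] w 0.12685345687729407 55.664570331573486 j6 -1.1198165187152431
```

>>> jog_arm(motion=[0,0,0,-0.03,0,0.06,1,0,0,0,-0.03,0,0.06,1,0.42,0.03,-0.91,0,0,0,1,0.42,0.03,-0.91,0,0,0,1,0.42,0.03,-0.91,0,0,0,1])

```text
time: 13.5
ee_pos: [0.5632, 0.124, 0.1657]
tool_rot: [-2.882, 0.355, -2.421]
force: [-5.8, 0.1, 2.6]
gripper_width: 0.126
grasp_force: 53.9
```

>>> jog_arm(motion=[0.42,0.03,-0.91,0,0,0,1,0.42,0.03,-0.91,0,0,0,1,0.42,0.03,-0.91,0,0,0,1,0.42,0.03,-0.91,0,0,0,1,0,0,0,0,0,0,1])

```text
time: 14.12
ee_pos: [0.5632, 0.124, 0.1657]
tool_rot: [-3.118, 0.435, -3.021]
force: [-4.8, -0.4, 3.1]
gripper_width: 0.123
grasp_force: 53.9
```

```bash
python3 -c "
from rel import *
st,d,Q=rel()"
```

```text
t 14.12 tool in dial xyz mm [-0.2199  0.4699 32.9776] tilt z [-0.0008 -0.0041 -1.    ] cw deg -87.5433535739174 F dial [-3.1087 -0.0624  4.8362] M [ 0.2846  0.9943 -0.0702] w 0.12294686857576746 53.888758420944214 j6 -0.13660959830425382
```

>>> jog_arm(motion=[0.42,0.03,-0.91,0,0,0,1,0.42,0.03,-0.91,0,0,0,1,0.42,0.03,-0.91,0,0,0,1,0.42,0.03,-0.91,0,0,0,1,0.42,0.03,-0.91,0,0,0,1])

```text
time: 14.75
ee_pos: [0.5633, 0.1241, 0.1659]
tool_rot: [2.869, 0.341, 2.507]
force: [-5.3, 1.4, 2.7]
gripper_width: 0.123
grasp_force: 53.9
```

>>> jog_arm(motion=[0.38,0.03,-0.83,0,0,0,1,0,0,0,0,0,0,1])

```text
time: 15.0
ee_pos: [0.5633, 0.1241, 0.1658]
tool_rot: [2.83, 0.304, 2.382]
force: [-5.1, 0.7, 2.8]
gripper_width: 0.12
grasp_force: 53.9
```

```bash
python3 -c "
from rel import *
st,d,Q=rel()"
```

```text
t 15.0 tool in dial xyz mm [-0.0577  0.5157 33.0521] tilt z [-0.0046 -0.0051 -1.    ] cw deg -134.91062618252798 F dial [-3.3725  1.0987  4.6208] M [ 0.2884  0.8503 -0.0959] w 0.1202182666661383 53.850411772727966 j6 0.6908842661482257
```

>>> jog_arm(motion=[0,0,0,0,0,0,0.7,0,0,0,0,0,0,0.3,0,0,0,0,0,0,0.1,0,0,0,-0.1,0,0.22,0.1,0,0,0,-0.25,0,0.54,0.1])

```text
time: 15.62
ee_pos: [0.5449, 0.1238, 0.2034]
tool_rot: [2.833, 0.304, 2.383]
force: [0.9, -0.3, 0.2]
gripper_width: 0.898
grasp_force: 0.0
```

>>> jog_arm(motion=[0,0,0,-0.42,-0.03,0.9,0.1,0,0,0,-0.42,-0.03,0.9,0.1,0,0,0,-0.5,0,0.3,0.1,0,0,0,0,0,0,0.1])

```text
time: 16.12
ee_pos: [0.4786, 0.1209, 0.3122]
tool_rot: [2.828, 0.309, 2.382]
force: [0.5, -0.6, -1.0]
gripper_width: 0.905
grasp_force: 0.0
```

```bash
python3 - <<'E'
from rel import *
st,d,Q=rel()
im=ctrl.capture("wrist");cv2.imwrite("pics/w4.png",im)
o=[]
for nme in ["knob_axis","knob_pointer"]:
    for m in ctrl.mark_of("wrist",nme)[:1]:
        a,b=ray("wrist",m["position"],st);n=D[:,2];t=(C+.035*n-a)@n/(b@n);p=D.T@(a+b*t-C);o.append(p);print(nme,m["conf"],m["position"],p)
if len(o)==2: q=o[1]-o[0];print("selector deg",np.rad2deg(np.arctan2(q[0],q[1])),"abs",np.rad2deg(np.arctan2(o[1][0],o[1][1])))
t=ctrl.capture("top");cv2.imwrite("pics/t4.png",cv2.resize(t[60:310,180:480],None,fx=2.4,fy=2.4))
for nme,z in [("valve_hinge",.092),("valve_tip",.104),("flux_jar",0),("bench_block",0),("dish",0),("ring_clamp",0)]:
    for m in ctrl.mark_of("top",nme)[:1]: print(nme,m["conf"],m["position"],onz("top",m["position"],z))
E
```

```text
t 16.12 tool in dial xyz mm [-14.9387   3.5844 201.443 ] tilt z [ 0.0005 -0.0061 -1.    ] cw deg -134.81532681694694 F dial [-0.0318 -0.6218 -1.058 ] M [0.0056 0.3484 0.015 ] w 0.9048265206016278 0.0 j6 0.6754423728775188
knob_axis 0.74 [195.9, 329.4] [0.0026 0.0012 0.035 ]
knob_pointer 0.9 [227.4, 325.6] [ 0.0243 -0.0253  0.035 ]
selector deg 140.65272320121275 abs 136.12113945025575
valve_hinge 0.71 [188.2, 202.1] [0.6043 0.401  0.092 ]
valve_tip 0.91 [230.4, 419.2] [ 0.5115 -0.061   0.104 ]
flux_jar 0.94 [277.6, 266.2] [0.4098 0.2718 0.    ]
dish 0.7 [154.1, 428.0] [ 0.7011 -0.113   0.    ]
ring_clamp 0.62 [187.0, 203.7] [0.6226 0.4253 0.    ]
```

View pics/w4.png

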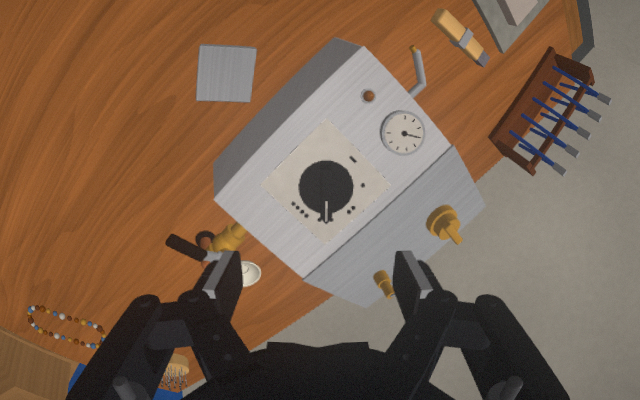

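View pics/t4.png

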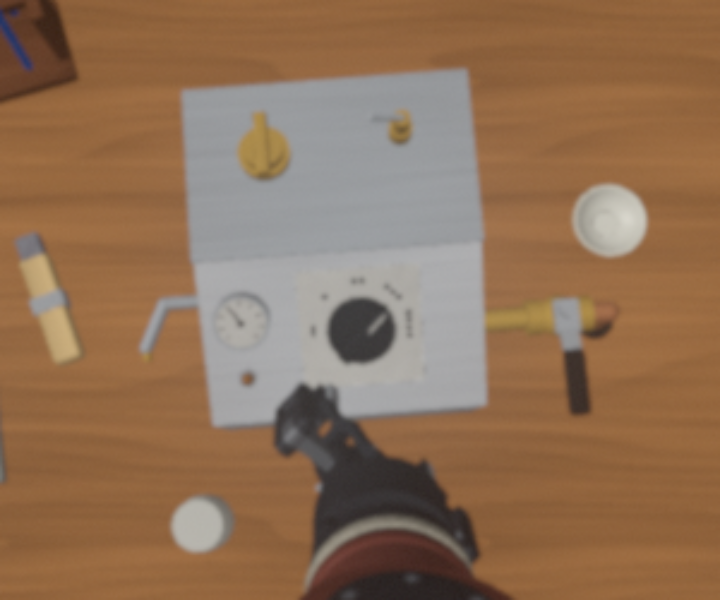

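The pointer is at the three dots (wrist 325,218; top crop 378,322), and the lever lies across the pipe (top crop 575,380). I'll check the lever angle from the axis of its black grip.

```bash
python3 - <<'E'
from rel import *
st=ctrl.get_state()
for cam,(r0,r1,c0,c1) in [("wrist",(228,266,160,206)),("top",(200,236,408,430)),("scene",(205,260,195,240))]:
    im=ctrl.capture(cam);g=im[r0:r1,c0:c1].max(2);m=(g<65).astype(np.uint8)
    n_,l,s,c=cv2.connectedComponentsWithStats(m);i=1+np.argmax(s[1:,4]);p=np.argwhere(l==i)+[r0,c0]
    P=np.array([onz(cam,q,.107,st)[:2] for q in p]);w,v=np.linalg.eigh(np.cov(P.T));u=v[:,1];u=u*np.sign(-u[0])
    print(cam,len(p),P.mean(0),np.ptp(P@u),"angle from -x, deg:",np.rad2deg(np.arctan2(-u[1],-u[0])))
E
```

```text
wrist 510 [ 0.5301 -0.0625] 0.0579665836610177 angle from -x, deg: 3.1047676831549036
top 129 [ 0.5357 -0.0629] 0.04887463265504777 angle from -x, deg: 4.276060552596348
scene 145 [ 0.535 -0.062] 0.05691708252347849 angle from -x, deg: 4.182975325732773
```

The lever points 3–4° off −x, which matches the steamer's 4.2° yaw, so the valve is fully shut. Both jobs are done and the arm is clear, so I'm handing in.

```bash
python3 -c "
from rig import ctrl
print(ctrl.finish_job())"
```

```text
the job is handed in; nothing more can be done
None
```

The blow-down valve was swung clockwise to its hard stop, then the heat knob was pushed in, turned clockwise to three dots, clicked in and released; the bystanders seen in the last pictures stand where they did, and the job was handed in at about 16 s.

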